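# Make up two root-canal training kits

## Task

Make up the two dental training kits from the loose stock: in the white box, stand the round file stand in the larger compartment and the small tooth block (one tooth) in the smaller one; in the steel tray, stand the large tooth block (two teeth) in the larger compartment and the short jar in the smaller one. Each must end upright and flat on the floor of its compartment. Leave the slim dropper bottle where it stands, and do not shift the phone, the cordless handpiece or the water bottle.

Things in the scene. Friction and masses are not known exactly. Their poses are not given: they have to be found in the camera images.
- white_box: Open white plastic kit box with plain straight walls and no rim flange, 96 x 164 mm outside, 20 mm high. Walls and floor 3 mm. A 4 mm cross wall makes two compartments: larger 90 x 90 mm, centre (0, +34 mm); smaller 90 (x) x 64 (y) mm, centre (0, -47 mm). Origin: centre of underside; y along its length to the larger compartment, z up. Fixed, any yaw.
- steel_tray: Open bare-steel kit tray with a flat flange 9 mm wide around its rim: 114 x 182 mm over the flange, 14 mm high. Walls and floor 3 mm. A 4 mm cross wall makes two compartments: larger 90 x 90 mm, centre (0, +34 mm); smaller 90 (x) x 64 (y) mm, centre (0, -47 mm). Origin: centre of underside; y along its length to the larger compartment, z up. Fixed, any yaw.
- file_stand_mid (a point): Round grey file stand, upright: a cylinder 54 mm in diameter and 40 mm high, from whose top a ring of six short file handles (13 mm from the axis) rises to 56 mm above the underside. The point is on the axis, 20 mm above the underside; z up. Loose, about 0.09 kg.
- large_block_mid (a point): Large tooth block: reddish-brown block 44 (x) x 34 (y) x 40 (z) mm with two white tooth crowns in a row along x on top, to 49 mm above the underside. The point is at the centre of the block, 20 mm above the underside; z up. Loose, about 0.08 kg.
- small_block_mid (a point): Small tooth block: reddish-brown block 26 x 26 x 40 (z) mm with one white tooth crown on top, to 49 mm above the underside. The point is at the centre of the block, 20 mm above the underside; x and y square to its sides, z up. Loose, about 0.035 kg.
- short_jar_mid (a point): Short wide round jar, white body 37 mm in diameter with a black screw cap 40 mm in diameter (the upper 16 mm), 40 mm high in all. The point is on the axis, 20 mm above the underside; z up. Loose, about 0.06 kg.
- dropper_mid (a point): Slim white dropper bottle 30 mm in diameter tapering to a grey nozzle, 78 mm high. Not for either kit: it stays where it stands among the stock. The point is on the axis, 39 mm above the underside; z up. Loose.
- phone: Black phone lying flat, 150 (x) x 74 (y) x 9 mm, at the robot's left; a bystander to leave alone. Origin at the centre of its underside.
- handpiece: White cordless handpiece with a black neck lying on the table, about 155 (x) x 27 x 24 mm, beyond the stock; a bystander to leave alone. Origin on its underside, near the middle.
- water_bottle: Clear water bottle, upright, 60 mm in diameter, 170 mm high, at the robot's right; a bystander to leave alone. Origin at the centre of its underside.
Not all that is in view belongs to the job. Leave any blue look-alike of the part that bears small_block_mid alone.

How it is judged (in metres and radians):
At the end, for the whole second after the job is handed in: Each of the four things has its centre inside its named compartment, base within 4 mm of the floor, upright within 0.1 rad, released, at rest. Dropper bottle, phone, handpiece and water bottle within 15 mm of their starts, both bottles upright within 0.1 rad (x of file_stand_mid in the frame of white_box between -0.031 and 0.031 m and y of file_stand_mid in the frame of white_box between 0.003 and 0.065 m and z of file_stand_mid in the frame of white_box between 0.019 and 0.027 m and angle between each of file_stand_mid, small_block_mid, large_block_mid, short_jar_mid, dropper_mid, water_bottle's own z axis and vertical below 0.1 rad and linear speed of each of file_stand, small_block, large_block, short_jar below 0.02 m/s and x of small_block_mid in the frame of white_box between -0.034 and 0.034 m and y of small_block_mid in the frame of white_box between -0.069 and -0.025 m and z of small_block_mid in the frame of white_box between 0.019 and 0.027 m and x of large_block_mid in the frame of steel_tray between -0.031 and 0.031 m and y of large_block_mid in the frame of steel_tray between 0.003 and 0.065 m and z of large_block_mid in the frame of steel_tray between 0.019 and 0.027 m and x of short_jar_mid in the frame of steel_tray between -0.034 and 0.034 m and y of short_jar_mid in the frame of steel_tray between -0.069 and -0.025 m and z of short_jar_mid in the frame of steel_tray between 0.019 and 0.027 m and distance of each of dropper_mid, phone, handpiece, water_bottle from where it was at the start of the episode below 0.015 m); the robot touches nothing.
It fails at once if The dropper bottle is shifted by more than 15 mm (distance of dropper_mid from where it was at the start of the episode above 0.015 m).
It fails at once if The phone is shifted by more than 15 mm (distance of phone from where it was at the start of the episode above 0.015 m).
It fails at once if The handpiece is shifted by more than 15 mm (distance of handpiece from where it was at the start of the episode above 0.015 m).
It fails at once if The water bottle is shifted by more than 15 mm (distance of water_bottle from where it was at the start of the episode above 0.015 m).
It also fails if it takes over 96 s, if anything falls off the work surface, if the arm or the gripper's body presses on something with over 40 N, if the wrist force passes 120 N, or if a joint passes its speed limit or range.

## Robot

A 6-joint arm with a two-finger parallel gripper is mounted at the origin on the work surface. World frame = base frame: x ahead of the robot, y to its left, z up, the work surface at z = 0. Lengths are in mm, angles in rad, forces in N, time in s.
With the tool pointing down it reaches from about 350 to 875 mm from the base axis. Payload 4.2 kg.
Tool frame: the origin (TCP) lies midway between the tips of the shut fingers; the grasp point (between the pads) lies 19 mm behind it (arm.grip_point_offset is the distance from the TCP to the grasp point, in mm); y points along the fingers, z is the direction in which the jaws open and shut, and the axes are right-handed (so a half turn about y gives the same grasp; the last joint's range is limited). The gripper opens to 85 mm and grips with 20 to 120 N. Pads are 22 mm wide; open, the fingers measure 114 mm over their backs; the gripper's body (76 mm by 85 mm) begins 54 mm behind the grasp point. The pads swing forward as they close: fully open they stand 13 mm farther back than shut.
Start: joints at [-0.916, 0.385, 0.008, 0, -1.194, -0.259], TCP at [240.98, -576.652, 205.812] pointing down, gripper open.
Joint ranges: [-3.14, 3.14], [-1.21, 2.06], [-1.07, 1.41], [-3.16, 2.05], [-2.99, -0.16], [-3.1, 3.1]. Speed limits (rad/s): [2.79, 2.79, 3.14, 3.14, 3.14, 3.14].

## Interface

Orientations are given as a unit quaternion [x, y, z, w].
In Python, from bench import arm, optics, job_done, spotter gives the robot as it stands.
- The arm moves only by the tool jog_arm, never from a script. Its arguments are lists of equal length, an entry for each row: "translation": the shift along the tool's x, y, z in units of 50 mm (1.0 is 50 mm), a list of three; "rot": the turn, a rotation vector about the tool's x, y, z in units of 8 degrees (1.0 is 8 degrees), a list of three; "gripper": the opening, from 0 (shut) to 1 (fully open). A call has 1 to 20 rows; each row is the pose to reach, as a shift and turn from the pose measured when the call began, along the tool's axes at that moment; what a row does not reach only later rows make up. A row lasts 1/10 s, in which the tool goes at most 50 mm and 8.59 degrees, less where a joint would pass 70% of its speed; a pose out of reach is approached as far as the arm can. A call with a gripper value outside its range is refused whole. The fingers move at their own pace and stop on an object; the grip force is fixed at half the most. Time passes only in rows, so rows that repeat a pose let the fingers close. It gives the time, the measured TCP pose, the force and the opening at its end, in the units of the state.
- arm.read_state(): the state, without advancing time (a new reading comes with each control period).
- optics.get_image(name): name is "scene" or "top" or "wrist"; returns a dict with "frame" (384x512x3 uint8, red, green, blue), "mtx" (3x3 intrinsics, pixels), "distortion" ([k1, k2, p1, p2, k3] as OpenCV has them; the pictures are not rectified), "xyz" and "attitude" of the camera in the world; the wrist camera has in their place "T_tool_cam" (4x4, takes a point from camera to tool coordinates, whose origin is the TCP and whose axes are the tool frame's). Camera axes: x right, y down, z forward; pixel columns grow to the right and rows downward; lengths in mm; the calibration is good to about 2 mm. A picture is of the moment at which its call begins: read the wrist's pose just before it. There is no depth.
- job_done(): hands the job in, once; it reports no verdict.
Trained networks look in the newest picture that a camera, given by its name, has taken for a name from the list of things; names that differ only in an ending like _2 or _b are one class to them, and where a whole thing is asked for, a point or a joint stands for the part that bears it (a point fixed in the world has none). Each returns a list of dicts, best first, with "score" (0 to 1); they miss things now and then, are a little off and sometimes report something else, mostly with a low value. They report only what shows in the picture. A call takes as long as a camera call. They do not tell look-alikes from the thing itself.
- spotter.look_for(camera, thing): "centre" ([x, y, z] in mm, in the coordinates of the camera as it stood for that picture, good to about 4 mm: the middle of the surface that is visible of it).
The state is a dict: "clock": time; "joints": joint angles; "joint_vel": joint speeds; "joint_efforts": joint torques, N m; "position": TCP position; "ee_rot": TCP orientation; "contact_force": force on the tool from outside, world axes, zero at the start; "wrist_torque": the same for the moment, N m; "gripper_width": finger opening in mm.
Only numpy, scipy, OpenCV 4.12 (cv2) and the standard library are available. Lean on these libraries where they do the work, as an engineer would, in place of code of your own. Each camera call takes 0.05 s, during which the arm holds its last target. There are 200 camera calls.

## Working session

There is one attempt and no reset: what is moved stays moved. The work goes in short steps, Python scripts to look and compute and a tool call to move; the robot and the scene stay as the last step left them, time stands still between calls to the robot, and variables do not carry over. Pictures are saved under pics/ and viewed, about 12 in all and at most 16, crops included, and the job is handed in when it is done.

Besides the shell and the picture viewer there is one more tool, called after "Emit:" as name(argument=value, ...) on one line, values as JSON. jog_arm: Moves the arm, as the interface text tells. Its arguments: {"type":"object","properties":{"translation":{"type":"array"},"rot":{"type":"array"},"gripper":{"type":"array"}},"required":["translation","rot","gripper"]}

```bash
mkdir -p pics; ls; cat > h.py <<'E'
import numpy as np, cv2
from scipy.spatial.transform import Rotation as R
from bench import arm, optics, job_done, spotter
def cam(name):
    s=arm.read_state(); d=optics.get_image(name)
    if name=="wrist":
        T=np.eye(4);T[:3,:3]=R.from_quat(s["ee_rot"]).as_matrix();T[:3,3]=s["position"]
        T=T@np.array(d["T_tool_cam"])
    else:
        T=np.eye(4);a=np.array(d["attitude"]);T[:3,:3]=R.from_quat(a).as_matrix() if a.size==4 else a;T[:3,3]=d["xyz"]
    d["T"]=T; return d
def save(d,f,crop=None,scale=1):
    im=cv2.cvtColor(d["frame"],cv2.COLOR_RGB2BGR)
    if crop: x0,y0,x1,y1=crop; im=im[y0:y1,x0:x1]
    cv2.imwrite("pics/"+f,cv2.resize(im,None,fx=scale,fy=scale,interpolation=cv2.INTER_CUBIC))
def w2p(d,P):
    Ti=np.linalg.inv(d["T"]);P=np.atleast_2d(P)@Ti[:3,:3].T+Ti[:3,3]
    return cv2.projectPoints(P,np.zeros(3),np.zeros(3),np.array(d["mtx"]),np.array(d["distortion"]))[0][:,0]
def p2w(d,uv,z):
    n=cv2.undistortPoints(np.array(uv,float).reshape(-1,1,2),np.array(d["mtx"]),np.array(d["distortion"]))[:,0]
    r=np.c_[n,np.ones(len(n))]@d["T"][:3,:3].T;o=d["T"][:3,3]
    return o+r*((z-o[2])/r[:,2])[:,None]
def spot(d,name,thing):
    out=[]
    for q in spotter.look_for(name,thing):
        c=d["T"][:3,:3]@np.array(q["centre"])+d["T"][:3,3]; out.append((round(q["score"],2),c.round(0).tolist(),w2p(d,c)[0].round(0).tolist()))
    return out
E
python3 - <<'E'
from h import *
print(arm.read_state(), arm.grip_point_offset)
for n in ["scene","top"]:
    d=cam(n); save(d,n+"0.png",scale=1.5); print(n,d["T"].round(2).tolist(),np.array(d["mtx"]).tolist())
    for t in ["white_box","steel_tray","file_stand_mid","large_block_mid","small_block_mid","short_jar_mid","dropper_mid","phone","handpiece","water_bottle"]:
        print(t,spot(d,n,t)[:4])
E
```

```text
pics
{'clock': 0.0, 'joints': array([-9.16393488e-01,  3.85560730e-01,  6.61799701e-03, -4.91036973e-04,
       -1.19398561e+00, -2.58624499e-01]), 'joint_vel': array([-4.68914079e-05,  3.66207348e-04,  1.27878774e-03, -1.68823003e-05,
        6.27695651e-07,  1.69306049e-03]), 'joint_efforts': array([-6.84241277e-04, -3.92288911e+01,  1.88399166e+01,  4.18614998e+00,
       -4.66918369e-03,  3.97118541e-06]), 'position': array([ 240.73542525, -576.08509882,  204.71723514]), 'ee_rot': array([-0.69257117, -0.13876696,  0.13914185,  0.69406661]), 'contact_force': array([ 0.2439026 ,  0.2908252 , -0.70342042]), 'wrist_torque': array([ 0.01534049, -0.00942072, -0.00784777]), 'gripper_width': 85.03753846619949} 18.700000000000003
scene [[0.75, 0.56, -0.36, 1029.76], [0.67, -0.62, 0.41, -521.29], [0.0, -0.55, -0.83, 1136.96], [0.0, 0.0, 0.0, 1.0]] [[420.20075993899604, 0.0, 256.0521451645605], [0.0, 420.20075993899604, 192.68391780012666], [0.0, 0.0, 1.0]]
white_box [(0.94, [536.0, 305.0, 1.0], [307.0, 146.0]), (0.47, [448.0, 76.0, 39.0], [243.0, 165.0])]
steel_tray [(0.72, [575.0, -280.0,
[... 651 characters left out ...]
2], [0.0, 372.6504673438721, 189.55254925638698], [0.0, 0.0, 1.0]]
white_box [(0.66, [535.0, 311.0, 6.0], [152.0, 200.0])]
steel_tray [(0.83, [575.0, -282.0, 1.0], [343.0, 187.0])]
file_stand_mid [(0.75, [649.0, 85.0, 38.0], [225.0, 161.0])]
large_block_mid [(0.5, [558.0, 17.0, 38.0], [247.0, 191.0])]
small_block_mid [(0.7, [533.0, 310.0, 2.0], [153.0, 200.0]), (0.58, [464.0, -85.0, 39.0], [282.0, 223.0]), (0.48, [423.0, -11.0, 43.0], [257.0, 237.0])]
short_jar_mid []
dropper_mid [(0.62, [443.0, 81.0, 52.0], [226.0, 230.0])]
phone [(0.7, [378.0, 450.0, 5.0], [106.0, 250.0])]
handpiece [(0.84, [772.0, -73.0, 24.0], [277.0, 122.0])]
water_bottle [(0.67, [409.0, -431.0, 113.0], [406.0, 241.0])]
```

```bash
python3 - <<'E'
from h import *
d=cam("top");save(d,"top1.png",(90,90,390,290),2.6)
d=cam("scene");save(d,"sc1.png",(150,110,350,310),3)
E
```

```text
(no output)
```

View pics/top1.png

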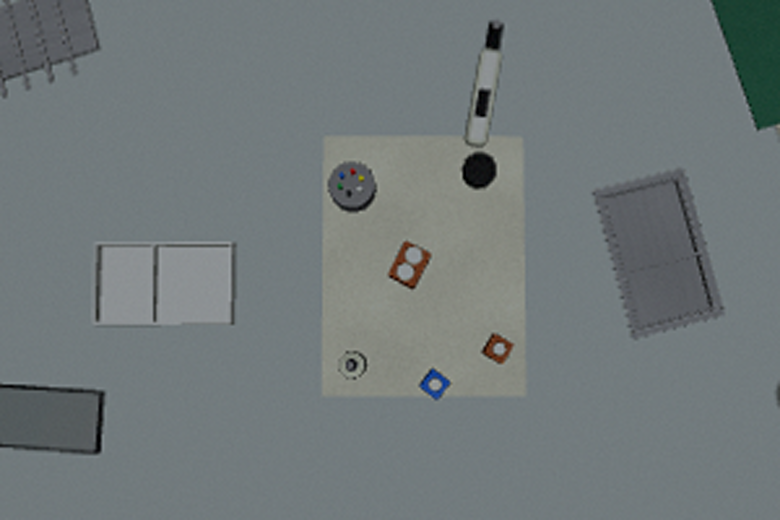

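View pics/sc1.png

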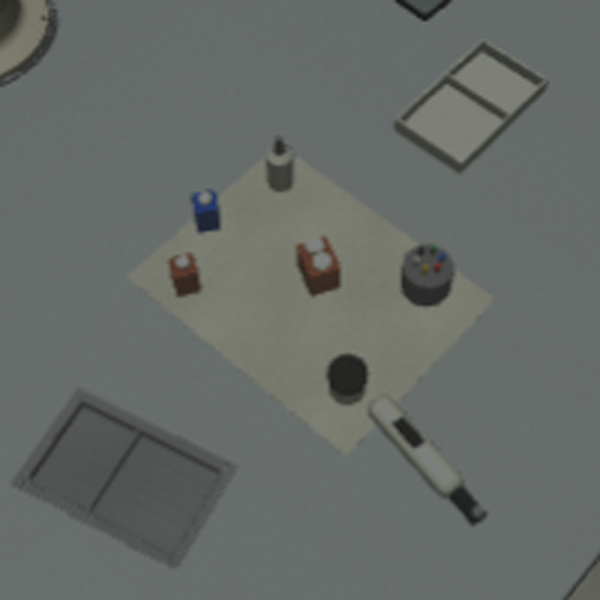

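```bash
cat >> h.py <<'E'
def rect(c,yaw,lx,ly,z):
    x=np.array([-1,1,1,-1])*lx/2;y=np.array([-1,-1,1,1])*ly/2
    return np.c_[c[0]+x*np.cos(yaw)-y*np.sin(yaw),c[1]+x*np.sin(yaw)+y*np.cos(yaw),np.full(4,z)]
def circ(c,r,z):
    t=np.linspace(0,2*np.pi,40);return np.c_[c[0]+r*np.cos(t),c[1]+r*np.sin(t),np.full(40,z)]
def overlay(d,f,shapes,crop,s):
    x0,y0,x1,y1=crop
    im=cv2.resize(cv2.cvtColor(d["frame"],cv2.COLOR_RGB2BGR)[y0:y1,x0:x1],None,fx=s,fy=s,interpolation=cv2.INTER_CUBIC)
    for S,c in shapes:
        q=(w2p(d,S)+.5-[x0,y0])*s-.5
        cv2.polylines(im,[q.round().astype(int)],True,c,1)
    cv2.imwrite("pics/"+f,im)
E
python3 - <<'E'
from h import *
d=cam("top");e=cam("scene")
f=lambda p,s,o:(np.array(p)+.5)/s-.5+o
T=lambda p:f(p,2.6,[90,90]); S=lambda p:f(p,3,[150,110])
def rep(n,P):
    print(n,P[:,:2].mean(0).round(1),P[:,:2].round(0).tolist(),[round(np.hypot(*(P[i]-P[i-1])[:2]),1) for i in range(len(P))])
rep("box top",p2w(d,T([(96,242),(236,242),(236,323),(96,324)]),20))
rep("box sc",p2w(e,S([(484,42),(547,83),(461,170),(396,124)]),20))
rep("tray top",p2w(d,T([(593,192),(686,170),(722,315),(633,338)]),14))
rep("tray sc",p2w(e,S([(82,391),(237,466),(177,566),(14,484)]),14))
for n,d_ in (("top",d),("sc",e)):
    hsv=cv2.cvtColor(d_["frame"],cv2.COLOR_RGB2HSV)
    x0,y0,x1,y1=(90,90,390,290) if n=="top" else (150,110,350,310)
    m=cv2.inRange(hsv,(0,90,40),(22,255,255));m[:y0]=0;m[y1:]=0;m[:,:x0]=0;m[:,x1:]=0
    for c in cv2.findContours(m,0,2)[0]:
        if cv2.contourArea(c)>20:
            r=cv2.minAreaRect(c);rep(n+" brown",p2w(d_,cv2.boxPoints(r),40))
print("stand",p2w(d,T([(352,185)]),40).round(0),p2w(e,S([(428,271)]),40).round(0))
print("jar",p2w(d,T([(479,170)]),40).round(0),p2w(e,S([(347,376)]),40).round(0))
print("drop",p2w(d,T([(352,366)]),78).round(0),p2w(e,S([(279,142)]),78).round(0))
print("lb",p2w(d,T([(410,264)]),45).round(0),p2w(e,S([(318,254)]),45).round(0))
print("sb",p2w(d,T([(499,348)]),49).round(0),p2w(e,S([(182,261)]),49).round(0))
print("blue",p2w(d,T([(434,384)]),49).round(0),p2w(e,S([(205,197)]),49).round(0))
E
```

```text
box top [537.3 302.9] [[585.0, 387.0], [585.0, 221.0], [490.0, 219.0], [489.0, 384.0]] [np.float64(96.6), np.float64(166.5), np.float64(94.7), np.float64(165.2)]
box sc [541.2 299.3] [[493.0, 383.0], [586.0, 381.0], [590.0, 215.0], [495.0, 217.0]] [np.float64(165.8), np.float64(93.6), np.float64(165.9), np.float64(95.4)]
tray top [ 572.7 -277.3] [[646.0, -200.0], [673.0, -313.0], [499.0, -352.0], [473.0, -244.0]] [np.float64(178.6), np.float64(116.4), np.float64(177.8), np.float64(110.6)]
tray sc [ 576.  -279.1] [[478.0, -247.0], [648.0, -203.0], [675.0, -310.0], [503.0, -356.0]] [np.float64(111.6), np.float64(175.4), np.float64(110.4), np.float64(177.7)]
top brown [460.9 -82.6] [[458.0, -64.0], [479.0, -79.0], [464.0, -101.0], [443.0, -86.0]] [np.float64(27.0), np.float64(26.3), np.float64(27.1), np.float64(26.3)]
top brown [551.5   8.6] [[535.0, 25.0], [574.0, 2.0], [568.0, -8.0], [529.0, 15.0]] [np.float64(12.4), np.float64(45.6), np.float64(12.5), np.float64(45.5)]
top brown [562.4  27. ] [[546.0, 42.0], [585.0, 24.0], [579.0, 12.0], [540.0, 30.0]] [np.float64(13.1), np.float64(43.0), np.float64(13.1), np.float64(43.0)]
sc brown [469.4 -93.3] [[445.0, -91.0], [460.0, -71.0], [493.0, -96.0], [479.0, -116.0]] [np.float64(41.5), np.float64(24.9), np.float64(41.6), np.float64(24.5)]
sc brown [566.7   7.1] [[534.0, 9.0], [551.0, 40.0], [600.0, 5.0], [582.0, -25.0]] [np.float64(59.2), np.float64(35.8), np.float64(59.6), np.float64(34.9)]
stand [[649.  84.  40.]] [[654.  77.  40.]]
jar [[667. -63.  40.]] [[671. -70.  40.]]
drop [[442.  80.  78.]] [[446.  77.  78.]]
lb [[557.  17.  45.]] [[557.  14.  45.]]
sb [[461. -84.  49.]] [[461. -87.  49.]]
blue [[421. -10.  49.]] [[422. -14.  49.]]
```

```bash
cat >> h.py <<'E'
def go(x,y,z,jaw,flip=False):
    s=arm.read_state();M=R.from_quat(s["ee_rot"]).as_matrix();p=np.array(s["position"])
    j=np.radians(jaw);zt=np.array([np.cos(j),np.sin(j),0]);
    if (zt@M[:,2]<0)!=flip: zt=-zt
    yt=np.array([0,0,-1.]);G=np.c_[np.cross(yt,zt),yt,zt]
    print("at",p.round(1),"j",s["joints"].round(2),"g",round(s["gripper_width"],1),"jawnow",round(np.degrees(np.arctan2(M[1,2],M[0,2])),1),
      "t",round(s["clock"],1),"T",(M.T@([x,y,z]-p)/50).round(3).tolist(),"R",(R.from_matrix(M.T@G).as_rotvec()*180/np.pi/8).round(2).tolist())
E
python3 - <<'E'
from h import *
go(461,-86,200,54.5);go(461,-86,200,-35.5)
E
```

```text
at [ 241.  -576.6  205.8] j [-0.92  0.38  0.01 -0.   -1.19 -0.26] g 85.3 jawnow 112.7 t 1.3 T [7.843, 0.116, 7.358] R [-0.0, 7.27, -0.0]
at [ 241.  -576.6  205.8] j [-0.92  0.38  0.01 -0.   -1.19 -0.26] g 85.3 jawnow 112.7 t 1.3 T [7.843, 0.116, 7.358] R [-0.0, -3.98, 0.0]
```

Emit:
jog_arm(translation=[[7.84, 0, 7.36], [7.84, 0, 7.36], [7.84, 0, 7.36], [7.84, 0, 7.36], [7.84, 0, 7.36], [7.84, 0, 7.36], [7.84, 0, 7.36], [7.84, 0, 7.36], [7.84, 0, 7.36], [7.84, 0, 7.36], [7.84, 0, 7.36], [7.84, 0, 7.36], [7.84, 0, 7.36], [7.84, 0, 7.36], [7.84, 0, 7.36], [7.84, 0, 7.36], [7.84, 0, 7.36]], rot=[[0, 7.27, 0], [0, 7.27, 0], [0, 7.27, 0], [0, 7.27, 0], [0, 7.27, 0], [0, 7.27, 0], [0, 7.27, 0], [0, 7.27, 0], [0, 7.27, 0], [0, 7.27, 0], [0, 7.27, 0], [0, 7.27, 0], [0, 7.27, 0], [0, 7.27, 0], [0, 7.27, 0], [0, 7.27, 0], [0, 7.27, 0]], gripper=[1, 1, 1, 1, 1, 1, 1, 1, 1, 1, 1, 1, 1, 1, 1, 1, 1])

```text
clock: 3.0
position: [460.5, -86.8, 205.9]
ee_rot: [-0.673, 0.216, -0.216, 0.673]
contact_force: [-0.2, -0.9, 0.4]
gripper_width: 85.5
```

```bash
python3 - <<'E'
from h import *
d=cam("wrist")
C=(0,255,0)
sh=[(rect((461,-86),np.radians(-35.5),26,26,40),C),(rect((557,15),np.radians(-28),44,34,40),C)]
overlay(d,"w1.png",sh,(0,0,512,384),1.5)
for t in ["small_block_mid","large_block_mid"]: print(spot(d,"wrist",t))
go(461,-86,10,54.5)
E
```

```text
[(0.72, [457.0, -85.0, 42.0], [257.0, 158.0]), (0.64, [420.0, -13.0, 42.0], [297.0, 83.0])]
[(0.93, [549.0, 12.0, 39.0], [385.0, 175.0])]
at [460.6 -86.5 205.9] j [ 0.16  0.12 -0.36 -0.   -1.1  -2.35] g 85.5 jawnow 54.5 t 3.1 T [0.0, 3.917, 0.012] R [-0.0, -0.01, 0.0]
```

View pics/w1.png

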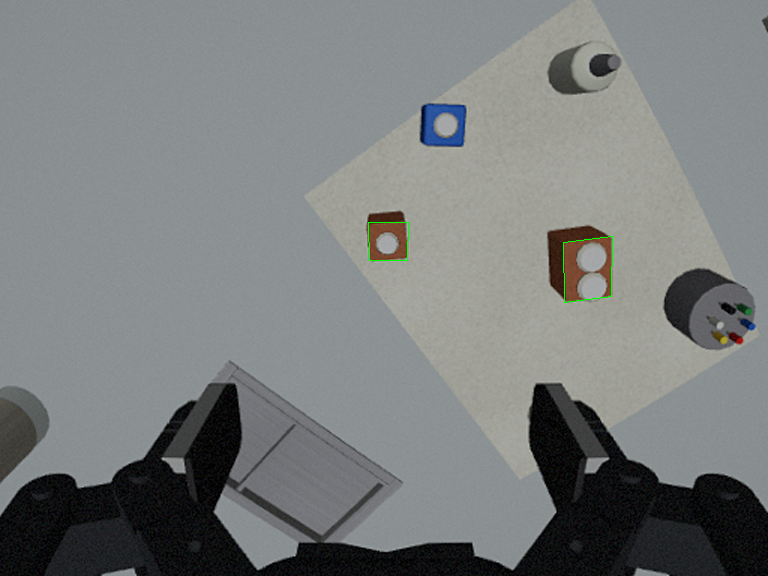

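Emit:
jog_arm(translation=[[0, 1, 0], [0, 2, 0], [0, 3, 0], [0, 3.6, 0], [0, 3.92, 0], [0, 3.92, 0], [0, 3.92, 0], [0, 3.92, 0], [0, 3.92, 0], [0, 3.92, 0], [0, 3.92, 0], [0, 3.92, 0], [0, 3.92, 0], [0, 3.92, 0], [0, 3.92, 0]], rot=[[0, 0, 0], [0, 0, 0], [0, 0, 0], [0, 0, 0], [0, 0, 0], [0, 0, 0], [0, 0, 0], [0, 0, 0], [0, 0, 0], [0, 0, 0], [0, 0, 0], [0, 0, 0], [0, 0, 0], [0, 0, 0], [0, 0, 0]], gripper=[0.8, 0.8, 0.8, 0.8, 0.8, 0.8, 0.8, 0, 0, 0, 0, 0, 0, 0, 0])

```text
clock: 4.65
position: [461.7, -86.5, 11.2]
ee_rot: [-0.673, 0.215, -0.217, 0.674]
contact_force: [-1.0, 0.0, 6.2]
gripper_width: 23.2
```

```bash
python3 - <<'E'
from h import *
go(539,347,120,180,True);go(539,347,120,180)
E
```

```text
at [461.7 -86.5  11.2] j [ 0.16  0.38 -0.61  0.   -0.58 -2.35] g 23.2 jawnow 54.5 t 4.7 T [-3.772, -2.173, 7.959] R [0.01, -15.69, 0.02]
at [461.7 -86.5  11.2] j [ 0.16  0.38 -0.61  0.   -0.58 -2.35] g 23.2 jawnow 54.5 t 4.7 T [-3.772, -2.173, 7.959] R [-0.02, 6.81, 0.01]
```

Emit:
jog_arm(translation=[[0, -1, 0], [0, -2, 0], [0, -2.8, 0], [0, -2.8, 0]], rot=[[0, 0, 0], [0, 0, 0], [0, 0, 0], [0, 0, 0]], gripper=[0, 0, 0, 0])

```text
clock: 5.05
position: [465.6, -86.3, 157.6]
ee_rot: [-0.671, 0.21, -0.221, 0.676]
contact_force: [-0.2, 0.5, 0.2]
gripper_width: 22.7
```

```bash
python3 - <<'E'
from h import *
go(539,347,150,180,True)
E
```

```text
at [465.6 -86.3 157.6] j [ 0.16  0.16 -0.44  0.   -0.96 -2.35] g 22.7 jawnow 54.6 t 5.0 T [-3.831, 0.183, 7.91] R [0.06, -15.68, 0.14]
```

Emit:
jog_arm(translation=[[-3.83, 0.18, 7.91], [-3.83, 0.18, 7.91], [-3.83, 0.18, 7.91], [-3.83, 0.18, 7.91], [-3.83, 0.18, 7.91], [-3.83, 0.18, 7.91], [-3.83, 0.18, 7.91], [-3.83, 0.18, 7.91], [-3.83, 0.18, 7.91], [-3.83, 0.18, 7.91], [-3.83, 0.18, 7.91], [-3.83, 0.18, 7.91], [-3.83, 0.18, 7.91], [-3.83, 0.18, 7.91], [-3.83, 0.18, 7.91], [-3.83, 0.18, 7.91], [-3.83, 0.18, 7.91], [-3.83, 0.18, 7.91], [-3.83, 0.18, 7.91]], rot=[[0.06, -15.68, 0.14], [0.06, -15.68, 0.14], [0.06, -15.68, 0.14], [0.06, -15.68, 0.14], [0.06, -15.68, 0.14], [0.06, -15.68, 0.14], [0.06, -15.68, 0.14], [0.06, -15.68, 0.14], [0.06, -15.68, 0.14], [0.06, -15.68, 0.14], [0.06, -15.68, 0.14], [0.06, -15.68, 0.14], [0.06, -15.68, 0.14], [0.06, -15.68, 0.14], [0.06, -15.68, 0.14], [0.06, -15.68, 0.14], [0.06, -15.68, 0.14], [0.06, -15.68, 0.14], [0.06, -15.68, 0.14]], gripper=[0, 0, 0, 0, 0, 0, 0, 0, 0, 0, 0, 0, 0, 0, 0, 0, 0, 0, 0])

```text
clock: 6.95
position: [538.9, 346.9, 150.0]
ee_rot: [0.5, 0.5, -0.5, -0.5]
contact_force: [0.2, -0.1, -0.7]
gripper_width: 23.1
```

```bash
python3 - <<'E'
from h import *
d=cam("wrist")
C=(0,255,0)
overlay(d,"w2.png",[(rect((539,301),-np.pi/2,96,164,20),C),(rect((539,348),-np.pi/2,90,64,20),C)],(0,0,512,384),1.5)
go(539,347,15,180)
E
```

```text
at [539.  346.9 150.1] j [ 0.82  0.45 -0.03  0.   -1.09 -0.82] g 23.2 jawnow 180.0 t 7.0 T [0.003, 2.701, -0.001] R [-0.0, -0.0, -0.0]
```

View pics/w2.png

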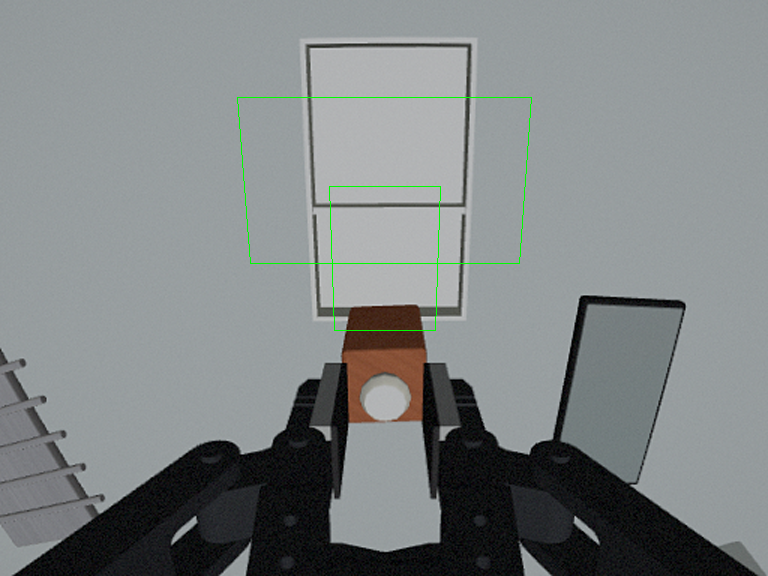

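```bash
python3 - <<'E'
from h import *
d=cam("wrist")
P=p2w(d,(np.array([(302,39),(477,39),(466,320),(314,320)])+.5)/1.5-.5,20);print(P.round(1).tolist(),P.mean(0))
E
```

```text
[[583.6, 222.9, 20.0], [488.8, 222.8, 20.0], [487.7, 386.4, 20.0], [583.3, 386.4, 20.0]] [535.86866494 304.62452049  20.        ]
```

Emit:
jog_arm(translation=[[0, 0.9, -0.02], [0, 1.8, -0.02], [0.04, 2.3, 0.04], [0.04, 2.6, 0.04], [0.04, 2.69, 0.04], [0.04, 2.69, 0.04], [0.04, 2.69, 0.04], [0.04, 2.69, 0.04], [0.04, 2.69, 0.04], [0.04, 2.69, 0.04], [0.04, 2.69, 0.04], [0.04, 2, 0.04], [0.04, 1, 0.04], [0.04, 0.2, 0.04], [0.04, -0.3, 0.04], [0.04, -0.3, 0.04]], rot=[[0, 0, 0], [0, 0, 0], [0, 0, 0], [0, 0, 0], [0, 0, 0], [0, 0, 0], [0, 0, 0], [0, 0, 0], [0, 0, 0], [0, 0, 0], [0, 0, 0], [0, 0, 0], [0, 0, 0], [0, 0, 0], [0, 0, 0], [0, 0, 0]], gripper=[0, 0, 0, 0, 0, 0, 0, 0.5, 0.5, 0.5, 0.5, 0.5, 0.5, 0.6, 0.6, 0.6])

```text
clock: 8.65
position: [539.2, 350.7, 170.7]
ee_rot: [0.5, 0.503, -0.497, -0.5]
contact_force: [-0.0, 1.1, -0.3]
gripper_width: 51.1
```

```bash
python3 - <<'E'
from h import *
d=cam("wrist")
for t in ["small_block_mid","dropper_mid","file_stand_mid"]: print(spot(d,"wrist",t))
go(651,81,160,90);go(651,81,160,0)
save(d,"w3.png",scale=1.2)
E
```

```text
[(0.57, [540.0, 346.0, 44.0], [256.0, 167.0])]
[]
[]
at [536.2 348.4 163.6] j [ 0.83  0.44 -0.01 -0.   -1.12 -0.83] g 51.4 jawnow 180.0 t 8.8 T [-5.345, 0.078, -2.3] R [-0.0, 11.25, -0.03]
at [536.2 348.4 163.6] j [ 0.83  0.44 -0.01 -0.   -1.12 -0.83] g 51.4 jawnow 180.0 t 8.8 T [-5.345, 0.078, -2.3] R [-0.02, -0.0, -0.02]
```

View pics/w3.png

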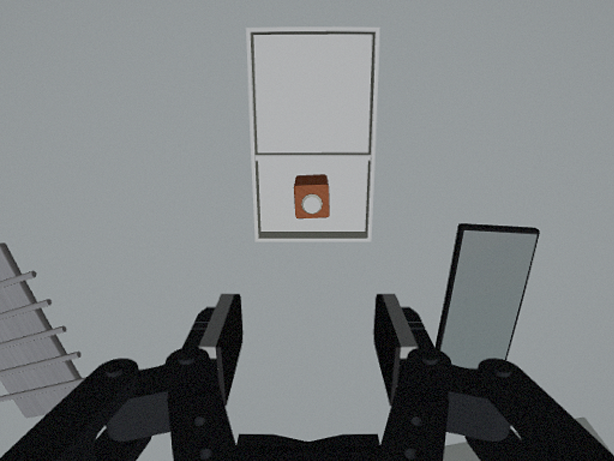

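Emit:
jog_arm(translation=[[-5.35, 0.08, -2.3], [-5.35, 0.08, -2.3], [-5.35, 0.08, -2.3], [-5.35, 0.08, -2.3], [-5.35, 0.08, -2.3], [-5.35, 0.08, -2.3], [-5.35, 0.08, -2.3], [-5.35, 0.08, -2.3], [-5.35, 0.08, -2.3], [-5.35, 0.08, -2.3], [-5.35, 0.08, -2.3], [-5.35, 0.08, -2.3]], rot=[[0, 0, 0], [0, 0, 0], [0, 0, 0], [0, 0, 0], [0, 0, 0], [0, 0, 0], [0, 0, 0], [0, 0, 0], [0, 0, 0], [0, 0, 0], [0, 0, 0], [0, 0, 0]], gripper=[1, 1, 1, 1, 1, 1, 1, 1, 1, 1, 1, 1])

```text
clock: 10.05
position: [650.8, 81.8, 160.0]
ee_rot: [-0.5, -0.499, 0.501, 0.5]
contact_force: [0.3, 0.5, 0.6]
gripper_width: 85.2
```

```bash
python3 - <<'E'
from h import *
d=cam("wrist")
C=(0,255,0)
overlay(d,"w4.png",[(circ((651,81),27,40),C),(circ((669,-66),20,40),C)],(0,0,512,384),1.2)
print(spot(d,"wrist","file_stand_mid"),spot(d,"wrist","short_jar_mid"))
go(651,81,12,180)
E
```

```text
[(0.79, [651.0, 80.0, 45.0], [255.0, 176.0])] [(0.79, [669.0, -52.0, 42.0], [233.0, 10.0])]
at [650.9  81.2 160. ] j [ 0.37  0.47  0.03  0.   -1.13 -0.37] g 85.3 jawnow 180.0 t 10.2 T [0.002, 2.96, -0.009] R [-0.02, 0.0, -0.02]
```

View pics/w4.png

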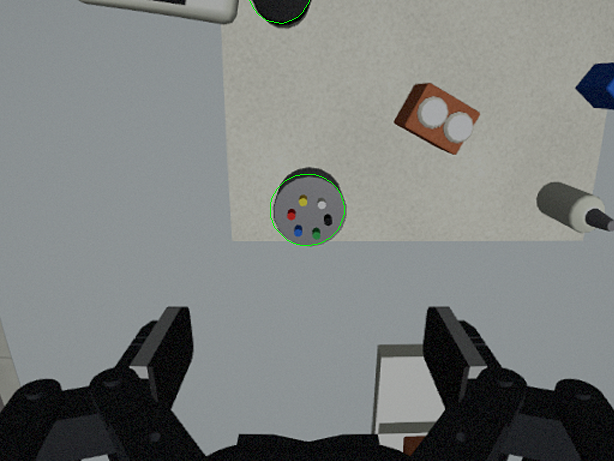

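Emit:
jog_arm(translation=[[0, 0.9, 0], [0, 1.8, 0], [0, 2.5, 0], [0, 2.98, 0], [0, 2.98, 0], [0, 2.98, 0], [0, 2.98, 0], [0, 2.98, 0], [0, 2.98, 0], [0, 2.98, 0], [0, 2.98, 0], [0, 2.98, 0]], rot=[[0, 0, 0], [0, 0, 0], [0, 0, 0], [0, 0, 0], [0, 0, 0], [0, 0, 0], [0, 0, 0], [0, 0, 0], [0, 0, 0], [0, 0, 0], [0, 0, 0], [0, 0, 0]], gripper=[1, 1, 1, 1, 1, 1, 0, 0, 0, 0, 0, 0])

```text
clock: 11.4
position: [651.0, 81.0, 14.5]
ee_rot: [-0.5, -0.5, 0.501, 0.499]
contact_force: [-4.0, -0.1, 10.6]
gripper_width: 28.1
```

```bash
python3 - <<'E'
from h import *
go(651,81,150,180);go(537,268,150,180)
E
```

```text
at [651.   81.   14.5] j [ 0.37  0.61 -0.13  0.   -0.83 -0.37] g 28.1 jawnow -179.9 t 11.4 T [-0.006, -2.711, 0.002] R [-0.0, 0.01, -0.02]
at [651.   81.   14.5] j [ 0.37  0.61 -0.13  0.   -0.83 -0.37] g 28.1 jawnow -179.9 t 11.4 T [3.737, -2.719, 2.277] R [-0.0, 0.01, -0.02]
```

```bash
python3 - <<'E'
from h import *
d=cam("wrist");a=d["frame"]
e=cam("scene")
x=cv2.resize(e["frame"][140:270,200:370],None,fx=3,fy=3)
y=cv2.resize(a,(520,390))
cv2.imwrite("pics/w5.png",cv2.cvtColor(np.vstack([y,cv2.resize(x,(520,390))])[:,:],cv2.COLOR_RGB2BGR)[:780].copy()) if 0 else cv2.imwrite("pics/w5.png",cv2.cvtColor(np.hstack([cv2.resize(a,(400,300)),cv2.resize(x,(400,300))]),cv2.COLOR_RGB2BGR))
print(arm.read_state()["gripper_width"],spot(d,"wrist","file_stand_mid"))
E
```

```text
27.685821305165216 []
```

View pics/w5.png

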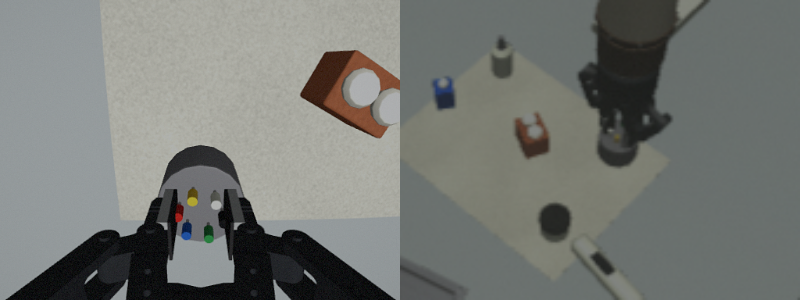

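```bash
python3 - <<'E'
from h import *
d=optics.get_image("wrist");T=np.array(d["T_tool_cam"]);print(T.round(2).tolist())
def q(uv,s,x):
    n=cv2.undistortPoints(((np.array(uv,float)+.5)/s-.5).reshape(1,1,2),np.array(d["mtx"]),np.array(d["distortion"]))[0,0]
    r=T[:3,:3]@np.array([*n,1]);o=T[:3,3]
    for X in x: print(uv,X,(o+r*(X-o[0])/r[0]).round(1))
q((347,365),1.5,(-11,11));q((341,497),1.5,(-11,11));q((427,365),1.5,(-11,11));q((192,308),1.2,(-11,11));q((425,308),1.2,(-11,11))
E
```

```text
[[-0.0, 0.95, 0.32, -82.44], [0.0, -0.32, 0.95, -169.08], [1.0, 0.0, 0.0, 0.15], [0.0, 0.0, 0.0, 1.0]]
(347, 365) -11 [-11.  -29.8 -11.2]
(347, 365) 11 [ 11.   13.1 -14.7]
(341, 497) -11 [-11.  -87.1  -8.5]
(341, 497) 11 [ 11.  -61.9 -11.2]
(427, 365) -11 [-11.  -29.8  12.9]
(427, 365) 11 [11.  13.1 16.8]
(192, 308) -11 [-11.  -42.5 -40.4]
(192, 308) 11 [ 11.   -3.5 -52.9]
(425, 308) -11 [-11.  -42.4  41.4]
(425, 308) 11 [11.  -3.4 54.1]
```

Emit:
jog_arm(translation=[[0, 0, 0], [0, -0.1, 0], [0, -0.1, 0], [0, -0.1, 0], [0, -0.1, 0], [0, 0.2, 0], [0, 0.4, 0], [0, 0.4, 0], [0, 0.4, 0]], rot=[[0, 0, 0], [0, 0, 0], [0, 0, 0], [0, 0, 0], [0, 0, 0], [0, 0, 0], [0, 0, 0], [0, 0, 0], [0, 0, 0]], gripper=[1, 1, 1, 1, 1, 1, 1, 1, 1])

```text
clock: 12.5
position: [650.6, 80.7, -6.6]
ee_rot: [-0.5, -0.499, 0.502, 0.499]
contact_force: [-0.7, 0.7, 0.0]
gripper_width: 85.8
```

```bash
python3 - <<'E'
from h import *
d=cam("wrist");e=cam("scene")
overlay(d,"a.png",[(circ((651,81),27,40),(0,255,0))],(0,0,512,384),1)
a=cv2.imread("pics/a.png");x=cv2.cvtColor(e["frame"][120:250,240:370],cv2.COLOR_RGB2BGR)
cv2.imwrite("pics/w6.png",np.hstack([cv2.resize(a,(420,315)),cv2.resize(x,(315,315))]))
E
```

```text
(no output)
```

View pics/w6.png

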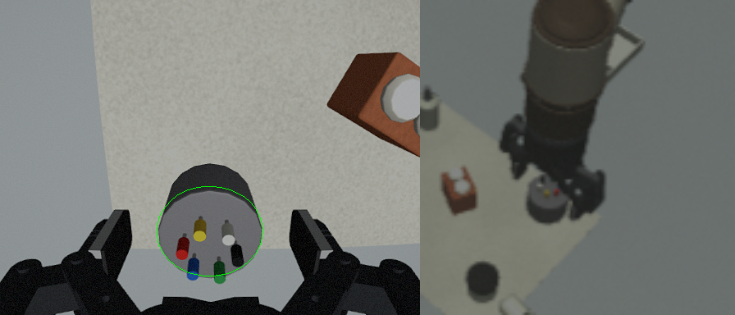

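Emit:
jog_arm(translation=[[0, 0.15, 0], [0, 0.3, 0], [0, 0.3, 0], [0, 0.3, 0], [0, 0.3, 0], [0, 0.3, 0], [0, 0.3, 0], [0, 0.3, 0], [0, 0.3, 0], [0, 0.3, 0]], rot=[[0, 0, 0], [0, 0, 0], [0, 0, 0], [0, 0, 0], [0, 0, 0], [0, 0, 0], [0, 0, 0], [0, 0, 0], [0, 0, 0], [0, 0, 0]], gripper=[1, 1, 1, 1, 0, 0, 0, 0, 0, 0])

```text
clock: 13.6
position: [651.9, 81.1, -19.8]
ee_rot: [-0.5, -0.5, 0.501, 0.499]
contact_force: [-0.8, 0.2, 3.5]
gripper_width: 52.2
```

```bash
python3 - <<'E'
from h import *
go(651,81,110,180);go(537,268,110,180)
E
```

```text
at [651.9  81.1 -19.8] j [ 0.37  0.66 -0.15  0.   -0.76 -0.37] g 52.2 jawnow -179.9 t 13.6 T [-0.008, -2.595, 0.014] R [0.01, 0.01, -0.02]
at [651.9  81.1 -19.8] j [ 0.37  0.66 -0.15  0.   -0.76 -0.37] g 52.2 jawnow -179.9 t 13.6 T [3.735, -2.606, 2.288] R [0.01, 0.01, -0.02]
```

Emit:
jog_arm(translation=[[0, -0.8, 0], [0, -1.6, 0], [3.74, -1.6, 2.29], [3.74, -1.6, 2.29], [3.74, -1.6, 2.29], [3.74, -1.6, 2.29], [3.74, -1.6, 2.29], [3.74, -1.6, 2.29], [3.74, -1.6, 2.29], [3.74, -1.6, 2.29], [3.74, -1.6, 2.29]], rot=[[0, 0, 0], [0, 0, 0], [0, 0, 0], [0, 0, 0], [0, 0, 0], [0, 0, 0], [0, 0, 0], [0, 0, 0], [0, 0, 0], [0, 0, 0], [0, 0, 0]], gripper=[0, 0, 0, 0, 0, 0, 0, 0, 0, 0, 0])

```text
clock: 14.7
position: [537.4, 266.9, 59.3]
ee_rot: [0.501, 0.499, -0.5, -0.499]
contact_force: [0.6, -0.4, -2.0]
gripper_width: 52.5
```

```bash
python3 - <<'E'
from h import *
go(537,268,-17,180)
E
```

```text
at [537.4 266.9  59.3] j [ 0.73  0.48 -0.24  0.   -0.85 -0.73] g 52.5 jawnow 180.0 t 14.7 T [0.026, 1.527, 0.008] R [0.01, -0.0, -0.02]
```

Emit:
jog_arm(translation=[[0.03, 0.6, 0], [0.03, 1.1, 0], [0.03, 1.4, 0], [0.03, 1.51, 0], [0.03, 1.52, 0], [0.03, 1.52, 0], [0.03, 1.52, 0], [0.03, 1.52, 0], [0.03, 1.52, 0], [0.03, 1.1, 0], [0.03, 0.5, 0], [0.03, -0.5, 0], [0.03, -1.5, 0], [0.03, -1.5, 0], [0.03, -1.5, 0]], rot=[[0, 0, 0], [0, 0, 0], [0, 0, 0], [0, 0, 0], [0, 0, 0], [0, 0, 0], [0, 0, 0], [0, 0, 0], [0, 0, 0], [0, 0, 0], [0, 0, 0], [0, 0, 0], [0, 0, 0], [0, 0, 0], [0, 0, 0]], gripper=[0, 0, 0, 0, 0, 0, 0.7, 0.7, 0.7, 0.75, 0.8, 0.8, 0.8, 0.8, 0.8])

```text
clock: 16.2
position: [537.8, 269.3, 136.3]
ee_rot: [0.501, 0.501, -0.499, -0.499]
contact_force: [-1.0, -0.2, -1.5]
gripper_width: 68.4
```

```bash
python3 - <<'E'
from h import *
d=cam("wrist")
print(spot(d,"wrist","file_stand_mid"),spot(d,"wrist","small_block_mid"))
overlay(d,"w7.png",[(circ((537,268),27,43),(0,255,0)),(rect((537,303),np.pi,96,164,20),(0,255,0))],(0,0,512,384),1.2)
go(557,15,120,62);go(557,15,120,62,True)
E
```

```text
[(0.56, [542.0, 261.0, 48.0], [251.0, 177.0])] [(0.77, [539.0, 338.0, 42.0], [255.0, 259.0])]
at [536.4 267.9 132.8] j [ 0.73  0.4  -0.16  0.   -1.01 -0.74] g 68.4 jawnow 180.0 t 16.4 T [-5.058, 0.277, -0.415] R [-0.03, -7.75, -0.02]
at [536.4 267.9 132.8] j [ 0.73  0.4  -0.16  0.   -1.01 -0.74] g 68.4 jawnow 180.0 t 16.4 T [-5.058, 0.277, -0.415] R [0.02, 14.75, -0.03]
```

View pics/w7.png

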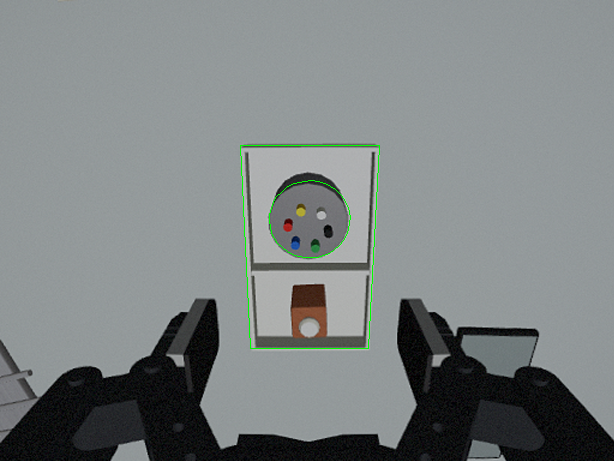

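Emit:
jog_arm(translation=[[-5.06, 0.28, -0.42], [-5.06, 0.28, -0.42], [-5.06, 0.28, -0.42], [-5.06, 0.28, -0.42], [-5.06, 0.28, -0.42], [-5.06, 0.28, -0.42], [-5.06, 0.28, -0.42], [-5.06, 0.28, -0.42], [-5.06, 0.28, -0.42], [-5.06, 0.28, -0.42], [-5.06, 0.28, -0.42], [-5.06, 0.28, -0.42]], rot=[[0, -7.75, 0], [0, -7.75, 0], [0, -7.75, 0], [0, -7.75, 0], [0, -7.75, 0], [0, -7.75, 0], [0, -7.75, 0], [0, -7.75, 0], [0, -7.75, 0], [0, -7.75, 0], [0, -7.75, 0], [0, -7.75, 0]], gripper=[0.9, 0.9, 0.9, 0.9, 0.9, 0.9, 0.9, 0.9, 0.9, 0.9, 0.9, 0.9])

```text
clock: 17.55
position: [557.1, 15.1, 119.5]
ee_rot: [-0.171, -0.684, 0.688, 0.172]
contact_force: [-0.2, 0.2, 0.1]
gripper_width: 77.0
```

```bash
python3 - <<'E'
from h import *
d=cam("wrist")
print(spot(d,"wrist","large_block_mid"))
overlay(d,"w8.png",[(rect((557,15),np.radians(-28),44,34,40),(0,255,0))],(0,0,512,384),1.2)
go(557,15,-19,62)
E
```

```text
[(0.63, [564.0, 13.0, 39.0], [253.0, 180.0])]
at [557.2  15.1 119.7] j [ 0.32  0.35 -0.28  0.   -0.94  0.76] g 76.8 jawnow -118.0 t 17.6 T [0.003, 2.775, -0.01] R [-0.03, -0.0, -0.0]
```

View pics/w8.png

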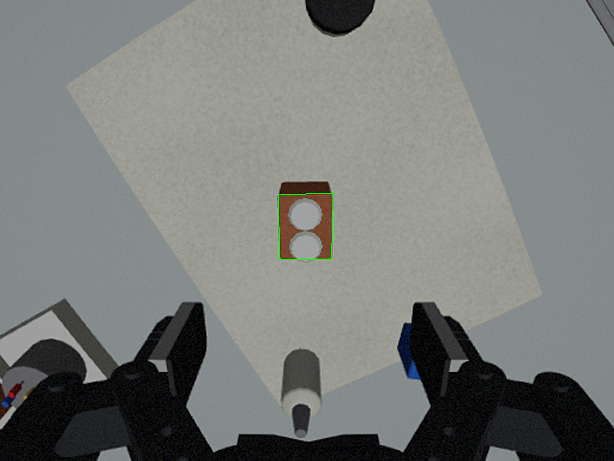

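Emit:
jog_arm(translation=[[0, 0.9, 0], [0, 1.8, 0], [0, 2.4, 0], [0, 2.7, 0], [0, 2.7, 0], [0, 2.7, 0], [0, 2.7, 0], [0, 2.7, 0], [0, 2.7, 0], [0, 2.7, 0], [0, 2.7, 0], [0, 2.7, 0], [0, 2.7, 0]], rot=[[0, 0, 0], [0, 0, 0], [0, 0, 0], [0, 0, 0], [0, 0, 0], [0, 0, 0], [0, 0, 0], [0, 0, 0], [0, 0, 0], [0, 0, 0], [0, 0, 0], [0, 0, 0], [0, 0, 0]], gripper=[0.9, 0.9, 0.9, 0.9, 0.9, 0.9, 0, 0, 0, 0, 0, 0, 0])

```text
clock: 18.95
position: [558.0, 14.8, -14.0]
ee_rot: [-0.172, -0.685, 0.687, 0.171]
contact_force: [-1.1, 1.1, 6.5]
gripper_width: 32.7
```

```bash
python3 - <<'E'
from h import *
go(607,-270,70,103.9)
E
```

```text
at [558.   14.8 -14. ] j [ 0.32  0.53 -0.41  0.01 -0.63  0.76] g 32.7 jawnow -118.0 t 18.9 T [-3.544, -1.657, 4.574] R [-0.03, -5.24, -0.01]
```

Emit:
jog_arm(translation=[[0, -0.9, 0], [0, -1.68, 0], [-3.54, -1.68, 4.57], [-3.54, -1.68, 4.57], [-3.54, -1.68, 4.57], [-3.54, -1.68, 4.57], [-3.54, -1.68, 4.57], [-3.54, -1.68, 4.57], [-3.54, -1.68, 4.57], [-3.54, -1.68, 4.57], [-3.54, -1.68, 4.57], [-3.54, -1.68, 4.57], [-3.54, -1.68, 4.57]], rot=[[0, 0, 0], [0, 0, 0], [0, -5.24, 0], [0, -5.24, 0], [0, -5.24, 0], [0, -5.24, 0], [0, -5.24, 0], [0, -5.24, 0], [0, -5.24, 0], [0, -5.24, 0], [0, -5.24, 0], [0, -5.24, 0], [0, -5.24, 0]], gripper=[0, 0, 0, 0, 0, 0, 0, 0, 0, 0, 0, 0, 0])

```text
clock: 20.25
position: [607.0, -268.2, 71.4]
ee_rot: [0.086, -0.7, 0.703, -0.086]
contact_force: [0.0, -0.2, -0.0]
gripper_width: 32.9
```

```bash
python3 - <<'E'
from h import *
d=cam("wrist")
y=np.radians(13.9-90); g=(0,255,0)
overlay(d,"w9.png",[(rect((574.5,-278),y,114,182,14),g),(rect((607.5,-270),y,90,90,14),g)],(0,0,512,384),1.2)
go(607,-270,-11,103.9)
E
```

```text
at [ 607.1 -268.3   71.4] j [-0.17  0.56 -0.06  0.   -0.95  1.98] g 33.2 jawnow -76.0 t 20.3 T [0.01, 1.649, 0.026] R [-0.03, 0.02, 0.0]
```

View pics/w9.png

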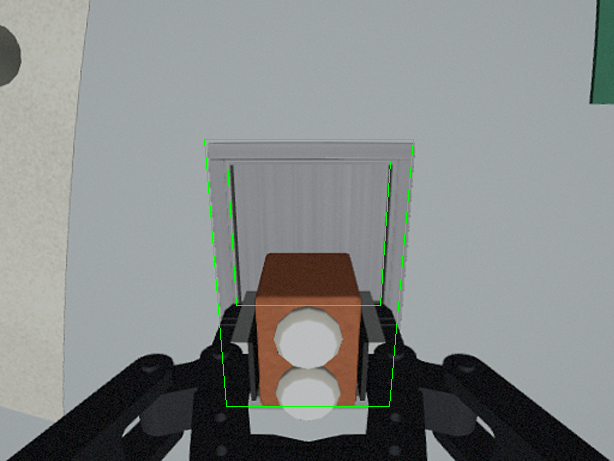

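Emit:
jog_arm(translation=[[0, 0.7, 0.03], [0, 1.2, 0.03], [0, 1.5, 0.03], [0, 1.64, 0.03], [0, 1.65, 0.03], [0, 1.65, 0.03], [0, 1.65, 0.03], [0, 1.65, 0.03], [0, 1.65, 0.03], [0, 1.2, 0.03], [0, 0.5, 0.03], [0, -0.5, 0.03], [0, -1.3, 0.03], [0, -1.3, 0.03], [0, -1.3, 0.03]], rot=[[0, 0, 0], [0, 0, 0], [0, 0, 0], [0, 0, 0], [0, 0, 0], [0, 0, 0], [0, 0, 0], [0, 0, 0], [0, 0, 0], [0, 0, 0], [0, 0, 0], [0, 0, 0], [0, 0, 0], [0, 0, 0], [0, 0, 0]], gripper=[0, 0, 0, 0, 0, 0, 0.55, 0.55, 0.55, 0.6, 0.8, 0.8, 0.8, 0.8, 0.8])

```text
clock: 21.8
position: [607.9, -269.5, 138.0]
ee_rot: [0.085, -0.7, 0.703, -0.087]
contact_force: [-0.7, 0.0, -1.2]
gripper_width: 68.5
```

```bash
python3 - <<'E'
from h import *
d=cam("wrist")
print(spot(d,"wrist","large_block_mid"))
go(669,-66,120,103.9)
E
```

```text
[(0.73, [613.0, -271.0, 43.0], [258.0, 177.0])]
at [ 606.4 -269.2  135.2] j [-0.17  0.5   0.01  0.   -1.08  1.99] g 68.4 jawnow -76.0 t 21.9 T [-2.198, 0.29, -3.641] R [-0.02, 0.01, 0.02]
```

Emit:
jog_arm(translation=[[-2.2, 0.29, -3.64], [-2.2, 0.29, -3.64], [-2.2, 0.29, -3.64], [-2.2, 0.29, -3.64], [-2.2, 0.29, -3.64], [-2.2, 0.29, -3.64], [-2.2, 0.29, -3.64], [-2.2, 0.29, -3.64], [-2.2, 0.29, -3.64], [-2.2, 0.29, -3.64], [-2.2, 0.29, -3.64]], rot=[[0, 0, 0], [0, 0, 0], [0, 0, 0], [0, 0, 0], [0, 0, 0], [0, 0, 0], [0, 0, 0], [0, 0, 0], [0, 0, 0], [0, 0, 0], [0, 0, 0]], gripper=[0.8, 0.8, 0.8, 0.8, 0.8, 0.8, 0.8, 0.8, 0.8, 0.8, 0.8])

```text
clock: 23.0
position: [669.0, -66.9, 120.2]
ee_rot: [0.086, -0.701, 0.703, -0.085]
contact_force: [0.8, -0.6, -0.1]
gripper_width: 68.4
```

```bash
python3 - <<'E'
from h import *
d=cam("wrist")
print(spot(d,"wrist","short_jar_mid"),spot(d,"wrist","handpiece"))
overlay(d,"w10.png",[(circ((669,-66),20,40),(0,255,0))],(0,0,512,384),1.2)
go(669,-66,-17,103.9)
E
```

```text
[(0.9, [670.0, -65.0, 38.0], [252.0, 185.0])] [(0.61, [762.0, -77.0, 21.0], [297.0, 67.0])]
at [669.1 -66.4 120.1] j [ 0.14  0.53  0.02  0.   -1.06  1.67] g 68.3 jawnow -76.0 t 23.1 T [-0.006, 2.743, -0.014] R [-0.02, 0.01, 0.01]
```

View pics/w10.png

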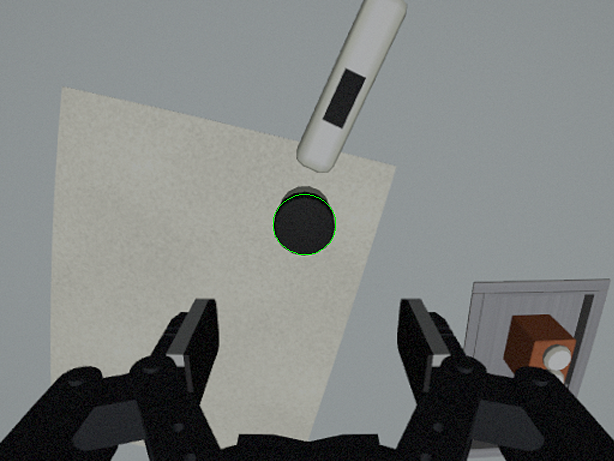

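Emit:
jog_arm(translation=[[0, 0.9, 0], [0, 1.8, 0], [0, 2.4, 0], [0, 2.66, 0], [0, 2.66, 0], [0, 2.66, 0], [0, 2.66, 0], [0, 2.66, 0], [0, 2.66, 0], [0, 2.66, 0], [0, 2.66, 0], [0, 2.66, 0]], rot=[[0, 0, 0], [0, 0, 0], [0, 0, 0], [0, 0, 0], [0, 0, 0], [0, 0, 0], [0, 0, 0], [0, 0, 0], [0, 0, 0], [0, 0, 0], [0, 0, 0], [0, 0, 0]], gripper=[0.8, 0.8, 0.8, 0.8, 0.8, 0.8, 0, 0, 0, 0, 0, 0])

```text
clock: 24.35
position: [670.6, -66.6, -10.4]
ee_rot: [0.085, -0.701, 0.703, -0.087]
contact_force: [0.4, 0.9, 7.3]
gripper_width: 37.8
```

```bash
python3 - <<'E'
from h import *
go(529,-289,90,103.9)
E
```

```text
at [670.6 -66.6 -10.4] j [ 0.14  0.67 -0.1   0.   -0.8   1.67] g 37.8 jawnow -76.0 t 24.4 T [3.821, -2.003, 3.636] R [-0.02, 0.02, -0.02]
```

Emit:
jog_arm(translation=[[0, -1, 0], [0, -2, 0], [3.82, -2, 3.64], [3.82, -2, 3.64], [3.82, -2, 3.64], [3.82, -2, 3.64], [3.82, -2, 3.64], [3.82, -2, 3.64], [3.82, -2, 3.64], [3.82, -2, 3.64], [3.82, -2, 3.64], [3.82, -2, 3.64], [3.82, -2, 3.64]], rot=[[0, 0, 0], [0, 0, 0], [0, 0, 0], [0, 0, 0], [0, 0, 0], [0, 0, 0], [0, 0, 0], [0, 0, 0], [0, 0, 0], [0, 0, 0], [0, 0, 0], [0, 0, 0], [0, 0, 0]], gripper=[0, 0, 0, 0, 0, 0, 0, 0, 0, 0, 0, 0, 0])

```text
clock: 25.65
position: [529.8, -288.2, 89.7]
ee_rot: [0.086, -0.701, 0.703, -0.088]
contact_force: [0.4, -0.3, -1.1]
gripper_width: 37.7
```

```bash
python3 - <<'E'
from h import *
d=cam("wrist")
y=np.radians(13.9-90); g=(0,255,0)
overlay(d,"w11.png",[(rect((574.5,-278),y,114,182,14),g),(rect((529,-289),y,90,64,14),g)],(0,0,512,384),1.2)
go(529,-289,-7,103.9)
E
```

```text
at [ 529.6 -288.4   89.8] j [-0.23  0.45 -0.21  0.   -0.91  2.04] g 37.7 jawnow -75.9 t 25.7 T [0.019, 1.935, 0.003] R [-0.02, 0.03, -0.02]
```

View pics/w11.png

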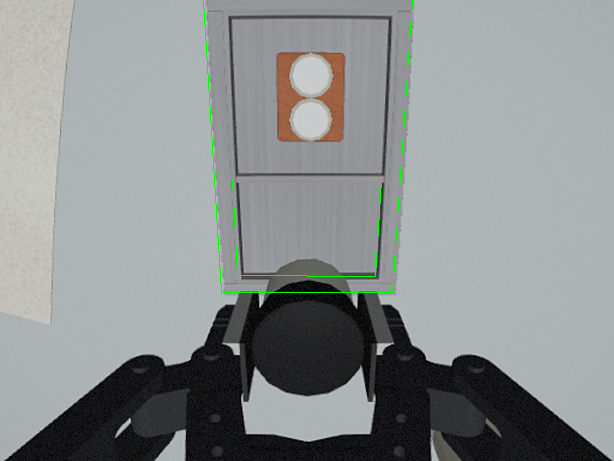

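Emit:
jog_arm(translation=[[0.02, 0.8, 0], [0.02, 1.5, 0], [0.02, 1.8, 0], [0.02, 1.93, 0], [0.02, 1.94, 0], [0.02, 1.94, 0], [0.02, 1.94, 0], [0.02, 1.94, 0], [0.02, 1.94, 0], [0.02, 1.5, 0], [0.02, 0.7, 0], [0.02, -0.3, 0], [0.02, -1.3, 0], [0.02, -1.3, 0], [0.02, -1.3, 0], [0.02, -1.3, 0]], rot=[[0, 0, 0], [0, 0, 0], [0, 0, 0], [0, 0, 0], [0, 0, 0], [0, 0, 0], [0, 0, 0], [0, 0, 0], [0, 0, 0], [0, 0, 0], [0, 0, 0], [0, 0, 0], [0, 0, 0], [0, 0, 0], [0, 0, 0], [0, 0, 0]], gripper=[0, 0, 0, 0, 0, 0, 0.62, 0.62, 0.62, 0.62, 0.8, 0.8, 0.8, 0.8, 0.8, 0.8])

```text
clock: 27.3
position: [527.5, -288.0, 153.6]
ee_rot: [0.086, -0.701, 0.702, -0.087]
contact_force: [0.1, -0.6, 0.2]
gripper_width: 68.4
```

```bash
python3 - <<'E'
from h import *
d=cam("wrist");a=cv2.cvtColor(d["frame"],cv2.COLOR_RGB2BGR)
print(spot(d,"wrist","short_jar_mid"))
t=cam("top")
for n in ["file_stand_mid","small_block_mid","large_block_mid","short_jar_mid","dropper_mid","phone","handpiece","water_bottle"]: print(n,spot(t,"top",n)[:3])
b=cv2.cvtColor(t["frame"][90:290,90:420],cv2.COLOR_RGB2BGR)
cv2.imwrite("pics/w12.png",np.hstack([cv2.resize(a,(320,240)),cv2.resize(b,(475,288))[:240]]) if 0 else np.vstack([cv2.resize(a,(400,260)),cv2.resize(b,(400,260))]))
E
```

```text
[(0.96, [531.0, -287.0, 41.0], [255.0, 172.0])]
file_stand_mid [(0.57, [535.0, 267.0, 40.0], [164.0, 199.0])]
small_block_mid [(0.43, [539.0, 342.0, 47.0], [138.0, 197.0])]
large_block_mid []
short_jar_mid []
dropper_mid []
phone [(0.88, [377.0, 452.0, 7.0], [106.0, 251.0]), (0.65, [768.0, -73.0, 25.0], [277.0, 124.0]), (0.62, [539.0, 343.0, 44.0], [138.0, 197.0])]
handpiece [(0.96, [766.0, -74.0, 25.0], [277.0, 124.0])]
water_bottle [(0.56, [410.0, -430.0, 115.0], [406.0, 241.0])]
```

View pics/w12.png

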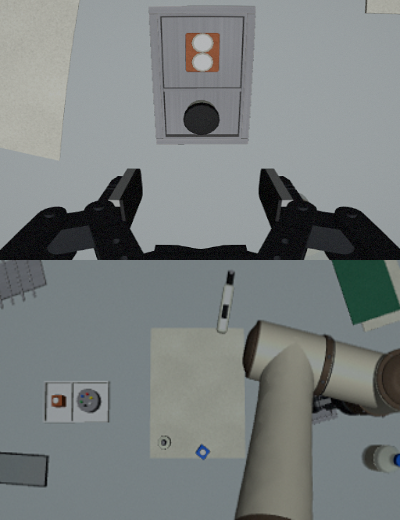

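```bash
python3 -c "
from bench import job_done; print(job_done())"
```

```text
the job is handed in; nothing more can be done
None
```

Both kits are made up and the job is handed in at about 27 s on the robot clock, well inside the 96 s. No verdict is reported, so these are my own checks.

**White box:** The file stand is in the larger compartment. The small brown tooth block is in the smaller one. The blue look-alike was left alone.

**Steel tray:** The large tooth block is in the larger compartment and the short jar in the smaller one.

**Last checks:**
- **Placement:** The last wrist and top pictures showed all four upright and well inside their compartments, with the gripper clear of everything. Measured top heights fit things standing on the compartment floors.
- **Bystanders:** The networks put the phone, handpiece and water bottle within about 6 mm of where they started, which is about their own accuracy. The dropper bottle was upright and in its place in the picture. In the last top view the arm hid the tray, so I took the tray from the wrist picture there. The networks did not report the dropper bottle in that view.

**One thing went wrong on the way:** The fingertips stand about 28 mm farther back than the stated tool point. My first grip on the file stand therefore closed on its handles at a width of 28 mm. I opened, checked that it had not moved, went about 34 mm lower and gripped the body properly at 52 mm. The small block had been moved earlier, held only near its top, and landed fine.

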